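# Show a bottle's base to the inspection camera

### The arm

A 6-joint arm with a two-finger parallel gripper is mounted at the origin on the work surface. World frame = base frame: x ahead of the robot, y to its left, z up, the work surface at z = 0. Lengths are in m, angles in degrees, forces in N, time in s.
With the tool pointing down it reaches from about 0.3 to 0.85 m from the base axis. Payload 4.2 kg.
Tool frame: the origin (TCP) lies at the very end of the fingers, on their centre line; the grasp point (between the pads) lies 19 mm behind it (hold_point_z is the distance from the TCP to the grasp point, in m); z points along the fingers, x is the direction in which the jaws open and shut, and the axes are right-handed (so a half turn about z gives the same grasp; the last joint's range is limited). The gripper opens to 91 mm and grips with 3 to 60 N. Pads are 32 mm wide; open, the fingers measure 118 mm over their backs; the gripper's body (76 mm by 178 mm) begins 60 mm behind the grasp point.
Start: joints at [71.62, 18.312, 89.639, -0, 72.044, -1.146], TCP at [0.17, 0.549, 0.214] pointing down, gripper open.
Joint ranges: [-177.97, 177.97], [-48.28, 115.42], [12.27, 149.76], [-77.06, 257.06], [2.81, 150.46], [-146.56, 146.56]. Speed limits (degrees/s): [147.25, 147.25, 180, 180, 180, 180].

### API

Orientations are given as a 3x3 rotation matrix whose columns are the frame's x, y, z axes.
In Python, from cell import * gives the robot as it stands. The module is installed in compiled form; this text tells all that it offers.
- The arm moves only by the tool step_arm, never from a script. Its argument "steps" is a list of rows, each an object with "fingers": the finger opening in mm, from 0 to 91.2; "xyz": the shift along the tool's x, y, z in mm, a list of three; "roll": the turn about the tool's z in degrees. In form: [{"fingers": fingers, "xyz": [tx, ty, tz], "roll": roll}, ...]. A call has 1 to 10 rows; each row shifts and turns the pose as measured when the row begins, along the tool's axes as they then stand; what a row does not reach is not made up. A row lasts 1/12 s, in which the tool goes at most 41.7 mm and 7.16 degrees, less where a joint would pass 70% of its speed; a pose out of reach is approached as far as the arm can. A call is refused whole if a number of a shift passes 41.7 or a number of a turn 7.16, either way. A call with a gripper value outside its range is refused whole. The fingers move at their own pace and stop on an object; the grip force is fixed at half the most. Time passes only in rows, so rows that do not move let the fingers close. It gives the time, the measured TCP pose, the force and the opening at its end, in the units of the state.
- read_state(): the state, without advancing time (a new reading comes with each control period).
- get_image(name): name is "scene" or "top"; returns a dict with "img" (480x640x3 uint8, red, green, blue), "intrinsics" (3x3 intrinsics, pixels), "camera_from_world" (4x4, takes a point from world to camera coordinates). Camera axes: x right, y up, looking along -z (the intrinsics and any distortion apply to the point x, -y, -z); pixel columns grow to the right and rows downward; lengths in m; the calibration is good to about 2 mm. A picture is of the moment at which its call begins. There is no depth.
- finish_job(): hands the job in, once; it reports no verdict.
Trained networks look in a picture, given as the dict that the camera call returned (one of the last four; its "shot" number tells which), for a name from the list of things; names that differ only in an ending like _2 or _b are one class to them, and where a whole thing is asked for, a point or a joint stands for the part that bears it (a point fixed in the world has none). Each returns a list of dicts, best first, with "conf" (0 to 1); they miss things now and then, are a little off and sometimes report something else, mostly with a low value. They report only what shows in the picture. A call takes as long as a camera call.
- recognise(picture, query): "bbox" ([left, top, right, bottom] in pixels, round what is visible of it).
- masks_of(picture, query): "pixels" (480x640 bool, what is visible of it) and "bbox" ([left, top, right, bottom] in pixels, round what is visible of it).
The state is a dict: "clock": time; "joint_positions": joint angles; "qvel": joint speeds; "joint_efforts": joint torques, N m; "tcp_pos": TCP position; "ee_rot": TCP orientation; "wrist_force": force on the tool from outside, world axes, zero at the start; "ft_torque": the same for the moment, N m; "width": finger opening in m.
Only numpy, scipy, OpenCV 4.12 (cv2) and the standard library are available. Lean on these libraries where they do the work, as an engineer would, in place of code of your own. Each camera call takes 0.05 s, during which the arm holds its last target. There are 200 camera calls.

### The job

Take the bottle with the yellow cap out of the divided crate and hold it up to the inspection camera: its base facing the ring light squarely, centred on the lens and about 8 cm in front of the ring's face, cap pointing straight away from the camera. Do not touch the camera or its stand, leave the other bottles standing in their cells and the rest of the bench as it is, and finish with the bottle still held there, motionless in the air.

Things in the scene. Friction and masses are not known exactly. Their poses are not given: they have to be found in the camera images.
- sample_center (a point): Middle of the sample, the only bottle with a YELLOW cap (rigid, amber, round, 165 mm tall): on its axis, 82.5 mm above the base; z axis along the bottle from base to cap. Best gripped by the cap from above, about 145 mm above the base
- sample_base (a point): Centre of the flat underside of the yellow-capped bottle; z axis along the bottle, from base to cap
- sample: The yellow-capped bottle, 0.2 to 0.45 kg: body 56 mm diameter up to 88 mm above the base, shoulders narrowing to a 28 mm neck at 112 mm, straight cylindrical cap 32 mm diameter from 123 to 165 mm. Origin at the centre of its underside, z towards the cap
- crate: Blue crate fixed to the table, 178 mm (its x) by 262 mm (its y), walls and dividers up to 90 mm high, walls and floor 5 mm thick, open on top, 2 (x) by 3 (y) cells at 84 mm pitch; one cell is empty, each other holds one upright bottle whose cap stands 80 mm above the rim. Origin at the centre of its underside
- head: Inspection camera head: white-faced ring light, 102 mm outer, 58 mm inner diameter, dark lens in its middle. Origin: centre of the ring's front face, 85 mm above the table. z axis: the line of sight, straight out of the face, upwards and leaning 0.55 to 0.77 rad (32 to 44 deg) from vertical towards the station's -x (the robot's side). Stays as set unless pushed
- station: Fixed stand of the camera head: dark base plate 150 by 150 mm, 12 mm thick, its centre 115 mm along the station's +x from the origin, two aluminium cheeks up to 102 mm high at x 90 mm, y +-66 mm. Origin on the table, 90 mm to the -x side of the point under the head's origin
- bottle_a: 200 ml bottle like the sample (56 mm diameter, 165 mm tall) but with a red cap, standing in another cell of the crate; origin at the centre of its underside; leave it in its cell
- bottle_b: 200 ml bottle like the sample (56 mm diameter, 165 mm tall) but with a black cap, standing in another cell of the crate; origin at the centre of its underside; leave it in its cell
- bottle_c: 200 ml bottle like the sample (56 mm diameter, 165 mm tall) but with a red cap, standing in another cell of the crate; origin at the centre of its underside; leave it in its cell
- bottle_d: 200 ml bottle like the sample (56 mm diameter, 165 mm tall) but with a black cap, standing in another cell of the crate; origin at the centre of its underside; leave it in its cell
- tape_roll: Cardboard tape roll lying flat, 84 mm outer diameter, 48 mm tall, a bystander at the left; origin at the centre of its underside
- marker: Red marker pen, 120 mm long, 16 mm thick, lying on the table, a bystander at the right; origin under its middle
- gift_tin: Red round tin with brass-coloured lid, 86 mm diameter, 170 mm tall, a bystander at the right; origin at the centre of its underside
- spare_bottle: Green bottle with black cap, 165 mm tall, standing on the table at the left outside the crate, a bystander; origin at the centre of its underside

How it is judged:
By the outcome, as a careful person would: the job done as asked, in the order asked, and still so for the second after the job is handed in, while the arm keeps its last pose, push and grip.
It also fails if it takes over 35 s, if anything falls off the work surface, if the arm or the gripper's body presses on something with over 40 N, if the wrist force passes 120 N, or if a joint passes its speed limit or range.

## Working session

There is one attempt and no reset: what is moved stays moved. The work goes in short steps, Python scripts to look and compute and a tool call to move; the robot and the scene stay as the last step left them, time stands still between calls to the robot, and variables do not carry over. Pictures are saved under pics/ and viewed, about 8 in all and at most 12, crops included, and the job is handed in when it is done.

Besides the shell and the picture viewer there is one more tool, called after ">>>" as a command line: name --argument value ..., lists and objects as JSON in quotes. step_arm: Moves the arm, as the interface text tells. Its arguments: {"type":"object","properties":{"steps":{"type":"array","items":{"type":"object","properties":{"fingers":{"type":"number"},"xyz":{"type":"array","items":{"type":"number"}},"roll":{"type":"number"}}}}},"required":["steps"]}

```bash
mkdir -p pics; cat > h.py <<'E'
from cell import *
import numpy as np, cv2
def ray(p,u,v):
    K=p["intrinsics"];T=p["camera_from_world"];R=T[:3,:3];c=-R.T@T[:3,3]
    d=np.linalg.inv(K)@[u,v,1.];d=R.T@np.array([d[0],-d[1],-d[2]]);return c,d/np.linalg.norm(d)
def atz(p,u,v,z):
    c,d=ray(p,u,v);return c+d*(z-c[2])/d[2]
def proj(p,X):
    X=np.atleast_2d(X);T=p["camera_from_world"];q=X@T[:3,:3].T+T[:3,3];q=q*[1,-1,-1];q=q@p["intrinsics"].T
    return q[:,:2]/q[:,2:]
def save(p,n,img=None): cv2.imwrite("pics/"+n,cv2.cvtColor(p["img"] if img is None else img,cv2.COLOR_RGB2BGR))
E
python3 - <<'E'
from h import *
np.set_printoptions(precision=4,suppress=True)
s=read_state();print({k:np.array(v) for k,v in s.items()})
for n in("scene","top"):
    p=get_image(n);save(p,n+"0.png");c,_=ray(p,320,240);print(n,c,p["intrinsics"][0,0],[k for k in p])
    for q in("sample","sample_base","head","station","crate"):
        print(q,[(np.round(r["bbox"]).tolist(),round(r["conf"],2)) for r in recognise(p,q)][:3])
E
```

```text
{'clock': array(0.), 'joint_positions': array([71.6178, 18.3508, 89.7069, -0.003 , 72.0444, -1.1475]), 'qvel': array([ 0.0071,  0.0147, -0.0219, -0.013 , -0.0005, -0.0345]), 'joint_efforts': array([ -0.0017, -41.2457, -23.1976,   0.0724,   0.0458,  -0.0001]), 'tcp_pos': array([0.1702, 0.5487, 0.2131]), 'ee_rot': array([[ 0.2963,  0.9551, -0.0005],
       [ 0.9551, -0.2963, -0.0017],
       [-0.0018,  0.    , -1.    ]]), 'wrist_force': array([0.2387, 0.7907, 0.6097]), 'ft_torque': array([0.0023, 0.0006, 0.0327]), 'width': array(0.0913)}
scene [ 1.3927 -0.1011  0.9687] 460.87409649042564 ['img', 'intrinsics', 'camera_from_world', 'shot']
sample [([352.0, 193.0, 372.0, 237.0], 0.73)]
sample_base [([353.0, 194.0, 371.0, 235.0], 0.72)]
head [([217.0, 269.0, 268.0, 308.0], 0.56)]
station [([211.0, 262.0, 288.0, 337.0], 0.96), ([353.0, 193.0, 373.0, 236.0], 0.63)]
crate [([344.0, 202.0, 460.0, 279.0], 0.87)]
top [ 0.2933 -0.0092  1.5663] 570.6650790409253 ['img', 'intrinsics', 'camera_from_world', 'shot']
sample [([240.0, 225.0, 267.0, 254.0], 0.56)]
sample_base [([243.0, 227.0, 267.0, 255.0], 0.59)]
head [([362.0, 160.0, 405.0, 204.0], 0.67), ([91.0, 288.0, 133.0, 316.0], 0.65), ([176.0, 231.0, 203.0, 253.0], 0.54)]
station [([345.0, 154.0, 408.0, 212.0], 0.78)]
crate [([170.0, 189.0, 274.0, 260.0], 0.86), ([243.0, 228.0, 264.0, 252.0], 0.58), ([347.0, 152.0, 411.0, 214.0], 0.36)]
```

View pics/scene0.png

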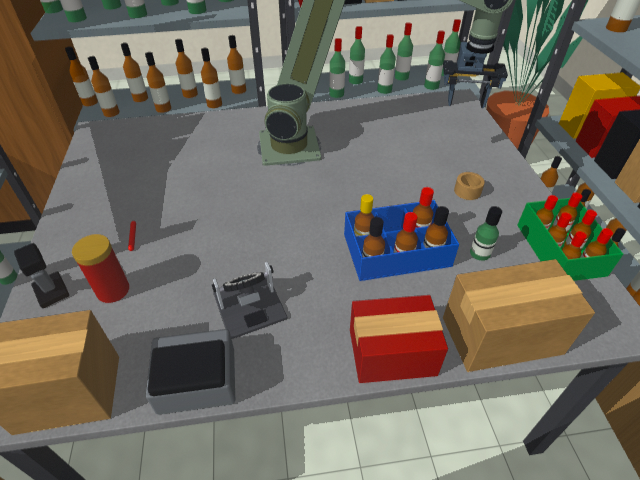

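View pics/top0.png

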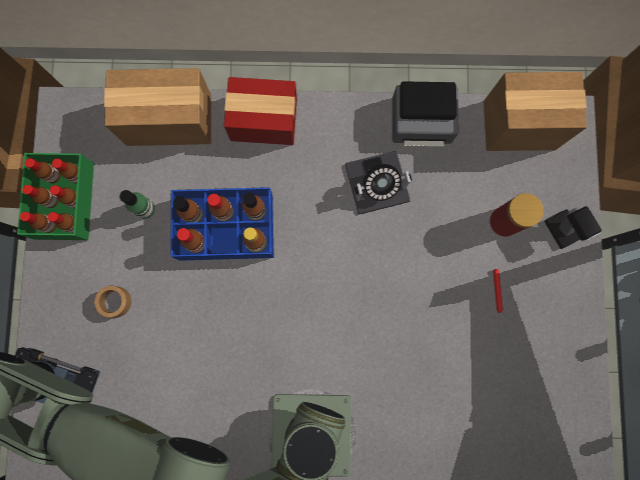

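```bash
python3 - <<'E'
from h import *
np.set_printoptions(precision=4,suppress=True)
p=get_image("top"); q=get_image("scene")
a=cv2.resize(p["img"][145:225,335:425],None,fx=6,fy=6,interpolation=cv2.INTER_CUBIC) 
b=cv2.resize(q["img"][255:345,200:300],None,fx=6,fy=6,interpolation=cv2.INTER_CUBIC)
b=b[:540,:]; 
c=np.zeros((540,1140,3),np.uint8); c[:480,:540]=a; c[:,540:1140]=b
save(p,"st.png",cv2.resize(c,None,fx=.7,fy=.7))
save(p,"st_a.png",a);save(p,"st_b.png",b)
for n,pp in(("top",p),("scene",q)):
    hsv=cv2.cvtColor(pp["img"],cv2.COLOR_RGB2HSV)
    m=cv2.inRange(hsv,(22,150,120),(32,255,255))
    k,l,st,ce=cv2.connectedComponentsWithStats(m)
    print(n,[(st[i].tolist(),ce[i].round(1).tolist()) for i in range(1,k) if st[i][4]>40])
    m=cv2.inRange(hsv,(105,150,60),(125,255,255))
    k,l,st,ce=cv2.connectedComponentsWithStats(m)
    i=1+np.argmax(st[1:,4]); cs,_=cv2.findContours((l==i).astype(np.uint8),0,2)
    print("crate",cv2.minAreaRect(cs[0]), cv2.boxPoints(cv2.minAreaRect(cs[0])).round(1).tolist())
    if n=="top":
        for u,v in cv2.boxPoints(cv2.minAreaRect(cs[0])): print(atz(pp,u,v,.09))
E
```

```text
top [([244, 228, 13, 12, 123], [250.2, 233.6])]
crate ((221.22775268554688, 223.42628479003906), (70.13655090332031, 102.17890930175781), 88.45184326171875) [[169.1999969482422, 189.8000030517578], [271.3999938964844, 187.0], [273.20001220703125, 257.1000061035156], [171.10000610351562, 259.8999938964844]]
[0.6339 0.3841 0.09  ]
[0.6457 0.1147 0.09  ]
[0.4591 0.1049 0.09  ]
[0.4479 0.3698 0.09  ]
scene [([560, 73, 80, 65, 1960], [596.3, 92.7]), ([360, 194, 13, 20, 202], [365.9, 203.3]), ([72, 235, 37, 30, 633], [89.4, 248.2])]
crate ((401.0068054199219, 238.54342651367188), (69.80494689941406, 111.26191711425781), 81.15818786621094) [[340.70001220703125, 212.60000610351562], [450.6000061035156, 195.5], [461.29998779296875, 264.5], [351.3999938964844, 281.6000061035156]]
```

View pics/st.png

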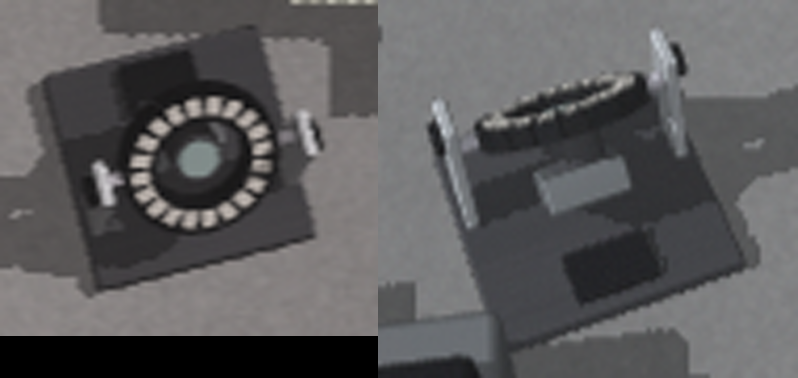

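```bash
python3 - <<'E'
from h import *
p=get_image("top"); q=get_image("scene")
out=[]
for pp,(x0,y0,x1,y1) in((p,(362,160,406,206)),(q,(222,266,270,296))):
    im=cv2.resize(pp["img"][y0:y1,x0:x1],None,fx=12,fy=12,interpolation=cv2.INTER_CUBIC); save(pp,"r%d.png"%len(out),im); out.append(im)
H=sum(o.shape[0] for o in out);W=max(o.shape[1] for o in out)
c=np.zeros((H,W,3),np.uint8);y=0
for o in out: c[y:y+o.shape[0],:o.shape[1]]=o;y+=o.shape[0]
print(c.shape);s=min(800/W,600/H); save(p,"ring.png",cv2.resize(out[1],None,fx=1.3,fy=1.3))
save(p,"ringt.png",out[0])
for pp,q_ in((p,"head"),(q,"head"),(p,"station"),(q,"station"),(p,"sample"),(q,"sample")):
    for r in masks_of(pp,q_)[:1]:
        m=r["pixels"].astype(np.uint8);cs,_=cv2.findContours(m,0,2);k=max(cs,key=cv2.contourArea)
        print(q_,r["conf"],m.sum(),r["bbox"],cv2.fitEllipse(cv2.convexHull(k)), cv2.minAreaRect(k))
E
```

```text
(912, 576, 3)
head 0.69 1028 [363.8, 160.5, 406.4, 202.5] ((382.26458740234375, 181.802734375), (35.23899459838867, 41.0273551940918), 65.79093170166016) ((382.0000305175781, 182.00001525878906), (35.35533905029297, 38.18376159667969), 45.0)
head 0.72 821 [218.0, 272.9, 268.8, 306.2] ((246.6277313232422, 288.70196533203125), (29.384233474731445, 60.78461837768555), 73.05807495117188) ((245.8584747314453, 289.25469970703125), (29.257797241210938, 49.587158203125), 74.05460357666016)
station 0.86 2840 [344.1, 153.9, 411.9, 214.0] ((376.75238037109375, 182.73829650878906), (64.26427459716797, 70.6600570678711), 90.6728286743164) ((380.226806640625, 181.1899871826172), (52.79916763305664, 60.73183822631836), 75.17352294921875)
station 0.74 3380 [211.4, 262.7, 285.5, 338.0] ((248.98992919921875, 297.6094665527344), (71.22838592529297, 88.2879409790039), 161.07058715820312) ((248.8934326171875, 300.5040283203125), (61.925968170166016, 63.66588592529297), 72.58203125)
sample 0.77 475 [241.3, 225.5, 268.0, 253.3] ((253.9316864013672, 239.4561004638672), (21.91640281677246, 27.51262092590332), 143.31431579589844) ((253.75003051757812, 239.25003051757812), (26.870054244995117, 20.50609588623047), 45.0)
sample 0.97 527 [353.8, 194.3, 372.7, 236.5] ((364.1230163574219, 216.19654846191406), (16.88186264038086, 45.32914352416992), 9.599404335021973) ((364.3658447265625, 214.79266357421875), (15.854369163513184, 40.64864730834961), 12.094757080078125)
```

View pics/ring.png

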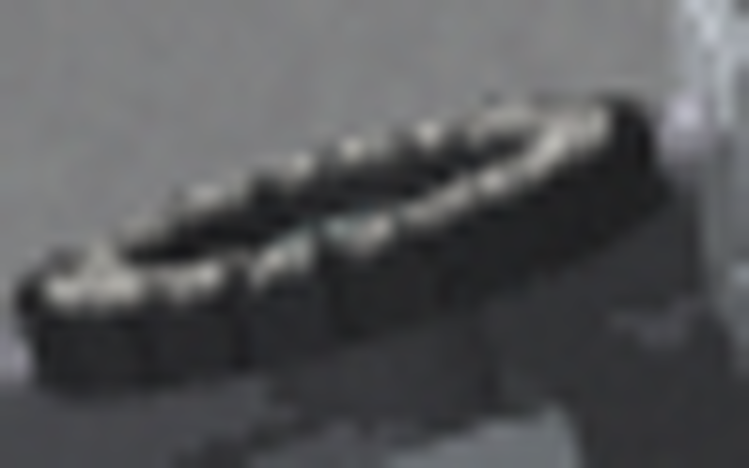

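View pics/ringt.png

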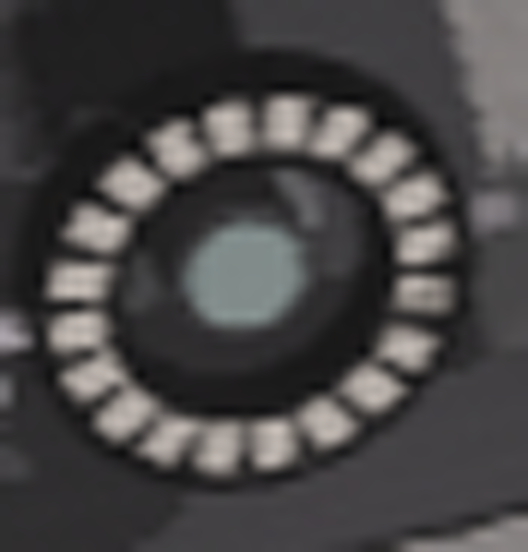

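```bash
cat > fit.py <<'E'
from h import *
from scipy.optimize import least_squares
np.set_printoptions(precision=4,suppress=True)
p=get_image("top"); q=get_image("scene")
tp=[(45,285),(65,230),(100,175),(150,130),(205,100),(290,93),(345,105),(415,150),(447,190),(458,240),(457,295),(440,355),(405,400),(355,440),(290,470),(220,478),(140,455),(95,420),(60,375),(45,325)]
sp=[(42,290),(120,225),(195,183),(280,155),(350,133),(430,118),(520,100),(610,108),(612,130),(575,150),(540,175),(490,193),(440,217),(380,240),(290,275),(210,292),(100,305),(55,303)]
P=[(p,(x+.5)/12-.5+362,(y+.5)/12-.5+160) for x,y in tp]+[(q,(x+.5)/15.6-.5+222,(y+.5)/15.6-.5+266) for x,y in sp]
def frame(yaw,t):
    ex=np.array([np.cos(yaw),np.sin(yaw),0]);return ex,-ex*np.sin(t)+np.array([0,0,np.cos(t)])
def res(v,z=.085,pri=1):
    x,y,yaw,t,r=v;c=np.array([x,y,z]);_,n=frame(yaw,t);o=[]
    for pp,u,w in P:
        a,d=ray(pp,u,w);X=a+d*(n@(c-a))/(n@d);Y=c+(X-c)*r/np.linalg.norm(X-c);e=proj(pp,Y)[0]-[u,w];o.append(np.hypot(*e)*np.sign(np.linalg.norm(X-c)-r))
    return np.array(o+([(yaw-np.radians(14.2))/np.radians(1)] if pri else []))
for pri in(0,1):
    f=least_squares(res,[.68,-.17,.25,.66,.045],kwargs=dict(pri=pri));C=np.linalg.inv(f.jac.T@f.jac)
    v=f.x;print(v[:2],np.degrees(v[2:4]),v[4],"rms",np.sqrt(np.mean(f.fun[:38]**2)),np.degrees(np.sqrt(np.diag(C))[2:4])*.4)
x,y,yaw,t,r=v;ex,n=frame(yaw,t);print("n",n)
S=np.array([x,y,0])-.09*ex
ey=np.array([-ex[1],ex[0],0])
cor=[S+ex*(.115+a)+ey*b+[0,0,.012] for a,b in((-.075,.075),(.075,.075),(.075,-.075),(-.075,-.075))]
print("base corners in st.png: top",((proj(p,cor)-[335,145]+.5)*4.2).round().tolist(),"scene",((proj(q,cor)-[200,255]+.5)*4.2+[378,0]).round().tolist())
# crate & bottle
print("cap top",atz(p,250.2,233.6,.166), atz(q,365.9,197,.17))
E
python3 fit.py
```

```text
[ 0.6596 -0.1808] [15.6976 39.9509] 0.046978314774284456 rms 0.44489550848705545 [0.359 0.215]
[ 0.6595 -0.1809] [15.0229 39.972 ] 0.04697913752460443 rms 0.46088178730884743 [0.2648 0.2141]
n [-0.6205 -0.1665  0.7664]
base corners in st.png: top [[100.0, 291.0], [43.0, 77.0], [259.0, 24.0], [319.0, 237.0]] scene [[661.0, 79.0], [745.0, 260.0], [498.0, 349.0], [432.0, 155.0]]
cap top [0.5084 0.1577 0.166 ] [0.5042 0.1583 0.17  ]
```

>>> step_arm --steps '[{"fingers":70,"xyz":[-13,35,-18],"roll":0},{"fingers":70,"xyz":[-13,35,-18],"roll":0},{"fingers":70,"xyz":[-13,35,-18],"roll":0},{"fingers":70,"xyz":[-13,35,-18],"roll":0},{"fingers":70,"xyz":[-13,35,-18],"roll":0},{"fingers":70,"xyz":[-13,35,-18],"roll":0},{"fingers":70,"xyz":[-13,35,-18],"roll":0},{"fingers":70,"xyz":[-13,35,-18],"roll":0},{"fingers":70,"xyz":[-13,35,-18],"roll":0},{"fingers":70,"xyz":[-13,35,-18],"roll":0}]'

```text
clock: 2.03
tcp_pos: [0.4653, 0.3216, 0.3926]
ee_rot: [[0.283, 0.959, -0.005], [0.959, -0.283, -0.006], [-0.007, -0.003, -1.0]]
wrist_force: [0.1, 0.7, 0.7]
width: 0.07
```

>>> step_arm --steps '[{"fingers":70,"xyz":[-7,40,-8],"roll":0},{"fingers":70,"xyz":[-7,40,-8],"roll":0},{"fingers":70,"xyz":[-7,40,-8],"roll":0},{"fingers":70,"xyz":[-7,40,-8],"roll":0},{"fingers":70,"xyz":[-7,40,-8],"roll":0},{"fingers":70,"xyz":[-7,40,-8],"roll":0},{"fingers":70,"xyz":[-7,40,-8],"roll":0},{"fingers":70,"xyz":[21,35,0],"roll":0},{"fingers":70,"xyz":[21,35,0],"roll":0},{"fingers":70,"xyz":[21,35,0],"roll":0}]'

```text
clock: 2.87
tcp_pos: [0.7857, 0.2016, 0.4048]
ee_rot: [[0.294, 0.955, 0.032], [0.956, -0.295, 0.005], [0.014, 0.029, -0.999]]
wrist_force: [-1.3, -0.6, 0.3]
width: 0.07
```

>>> step_arm --steps '[{"fingers":70,"xyz":[21,35,0],"roll":0},{"fingers":70,"xyz":[21,35,0],"roll":0},{"fingers":70,"xyz":[21,35,0],"roll":0},{"fingers":70,"xyz":[21,35,0],"roll":0}]'

```text
clock: 3.2
tcp_pos: [0.8574, 0.2164, 0.3389]
ee_rot: [[0.293, 0.95, 0.108], [0.954, -0.298, 0.024], [0.055, 0.096, -0.994]]
wrist_force: [0.6, -0.4, -0.3]
width: 0.0699
```

>>> step_arm --steps '[{"fingers":70,"xyz":[17,27,-27],"roll":0},{"fingers":70,"xyz":[17,27,-27],"roll":0},{"fingers":70,"xyz":[17,27,-27],"roll":0},{"fingers":70,"xyz":[17,27,-27],"roll":0},{"fingers":70,"xyz":[17,27,-27],"roll":0},{"fingers":70,"xyz":[17,27,-27],"roll":0}]'

```text
clock: 3.7
tcp_pos: [0.8599, 0.2199, 0.4192]
ee_rot: [[0.278, 0.925, 0.258], [0.951, -0.303, 0.062], [0.136, 0.228, -0.964]]
wrist_force: [0.2, -0.2, -0.1]
width: 0.0701
```

```bash
python3 -c "
from h import *
s=read_state();print(s['joint_positions'])"
```

```text
[ 1.35979304e+01  4.64626644e+01  1.22677769e+01  8.24427639e-03
  1.05901324e+02 -5.91663479e+01]
```

>>> step_arm --steps '[{"fingers":70,"xyz":[-20,-34,-10],"roll":0},{"fingers":70,"xyz":[-20,-34,-10],"roll":0},{"fingers":70,"xyz":[-20,-34,-10],"roll":0},{"fingers":70,"xyz":[-20,-34,-10],"roll":0},{"fingers":70,"xyz":[-20,-34,-10],"roll":0},{"fingers":70,"xyz":[-20,-34,-10],"roll":0},{"fingers":70,"xyz":[-20,-34,-10],"roll":0},{"fingers":70,"xyz":[-20,-34,-10],"roll":0},{"fingers":70,"xyz":[-20,-34,-10],"roll":0},{"fingers":70,"xyz":[-20,-34,-10],"roll":0}]'

```text
clock: 4.53
tcp_pos: [0.4866, 0.1325, 0.4281]
ee_rot: [[0.268, 0.91, 0.317], [0.949, -0.307, 0.078], [0.168, 0.28, -0.945]]
wrist_force: [-0.4, -0.7, 0.2]
width: 0.0702
```

```bash
python3 -c "
from h import *
s=read_state();print(s['joint_positions'])"
```

```text
[ 1.39835333e+01 -2.22233396e+00  8.68823175e+01 -7.94444591e-02
  7.62870711e+01 -5.88175846e+01]
```

>>> step_arm --steps '[{"fingers":70,"xyz":[-21,-35,2],"roll":0},{"fingers":70,"xyz":[-21,-35,2],"roll":0},{"fingers":70,"xyz":[-21,-35,2],"roll":0},{"fingers":70,"xyz":[-21,-35,2],"roll":0},{"fingers":70,"xyz":[-21,-35,2],"roll":0},{"fingers":70,"xyz":[-21,-35,2],"roll":0}]'

```text
clock: 5.03
tcp_pos: [0.2574, 0.0767, 0.3475]
ee_rot: [[0.259, 0.896, 0.36], [0.947, -0.31, 0.089], [0.191, 0.318, -0.929]]
wrist_force: [-0.7, -0.1, 1.7]
width: 0.0699
```

```bash
python3 -c "
from h import *
s=read_state();print(s['joint_positions'])"
```

```text
[ 14.36077363 -27.56163332 114.89533246  -0.19259062  70.88928033
 -58.44685098]
```

>>> step_arm --steps '[{"fingers":70,"xyz":[1,2,40],"roll":0},{"fingers":70,"xyz":[1,2,40],"roll":0},{"fingers":70,"xyz":[1,2,40],"roll":0},{"fingers":70,"xyz":[1,2,40],"roll":0},{"fingers":70,"xyz":[1,2,40],"roll":0},{"fingers":70,"xyz":[1,2,30],"roll":0}]'

```text
clock: 5.53
tcp_pos: [0.3563, 0.1006, 0.1612]
ee_rot: [[0.242, 0.869, 0.431], [0.943, -0.316, 0.107], [0.229, 0.38, -0.896]]
wrist_force: [0.8, 0.0, -0.5]
width: 0.0698
```

>>> step_arm --steps '[{"fingers":70,"xyz":[-17,-29,-13],"roll":0},{"fingers":70,"xyz":[-17,-29,-13],"roll":0},{"fingers":70,"xyz":[-17,-29,-13],"roll":0}]'

```text
clock: 5.78
tcp_pos: [0.2568, 0.077, 0.1458]
ee_rot: [[0.246, 0.876, 0.415], [0.944, -0.315, 0.103], [0.221, 0.367, -0.904]]
wrist_force: [-0.4, 0.4, 0.9]
width: 0.07
```

```bash
python3 -c "
from h import *
s=read_state();print(s['joint_positions'])"
```

```text
[ 14.53075991 -21.441161   143.3794067   -0.43507146  32.71354653
 -58.02336953]
```

>>> step_arm --steps '[{"fingers":70,"xyz":[-17,-29,-10],"roll":0},{"fingers":70,"xyz":[-17,-29,-10],"roll":0},{"fingers":70,"xyz":[-17,-29,-10],"roll":0},{"fingers":70,"xyz":[-17,-29,-10],"roll":0}]'

```text
clock: 6.12
tcp_pos: [0.1282, 0.0494, 0.1277]
ee_rot: [[0.217, 0.882, 0.417], [0.949, -0.291, 0.122], [0.229, 0.369, -0.901]]
wrist_force: [0.6, -2.4, -0.3]
width: 0.0702
```

```bash
python3 -c "
from h import *
s=read_state();print(s['joint_positions'])"
```

```text
[ 1.64667595e+01 -4.25572280e+01  1.49584094e+02 -1.03544822e-01
  4.72081536e+01 -5.79689498e+01]
```

```bash
cat > kin.py <<'E'
import numpy as np
from scipy.optimize import least_squares
D=np.array([[18.35,89.71,72.04,.5745,.2131],[46.46,12.27,105.9,.8876,.4192],[-2.22,86.88,76.29,.5043,.4281],[-27.56,114.9,70.89,.2686,.3475],[-21.44,143.38,32.71,.2681,.1458],[-42.56,149.58,47.2,.1374,.1277]])
q=np.radians(D[:,:3]);S=q.sum(1)
def f(v):
    a,h,L2,L3,d,o=v;A=q[:,0]+q[:,1]+o
    return np.r_[a+L2*np.sin(q[:,0])+L3*np.sin(A)+d*np.sin(S)-D[:,3],h+L2*np.cos(q[:,0])+L3*np.cos(A)+d*np.cos(S)-D[:,4]]
F=least_squares(f,[0,.35,.45,.4,.25,0]).x
if __name__=="__main__":
    np.set_printoptions(precision=4,suppress=True);print(F,np.abs(f(F)).max())
    a,h,L2,L3,d,o=F
    G=np.array([.520,-.218,.257]);
    for tilt in(40,55,62,68):
        t,y=np.radians(tilt),np.radians(15.2);z=np.array([np.sin(t)*np.cos(y),np.sin(t)*np.sin(y),-np.cos(t)])
        W=G-(d-.019)*z;j1=np.arctan2(W[1],W[0]);r=np.hypot(W[0],W[1])-a;w=W[2]-h;D2=r*r+w*w
        k=np.arccos((D2-L2**2-L3**2)/(2*L2*L3));q2=np.arctan2(r,w)-np.arctan2(L3*np.sin(k),L2+L3*np.cos(k))
        A=q2+k;fd=np.array([np.sin(A)*np.cos(j1),np.sin(A)*np.sin(j1),np.cos(A)])
        print(tilt,W,np.degrees([j1,q2,k-o]),"j5",np.degrees(np.arccos(fd@z)))
E
python3 kin.py
```

```text
[0.0001 0.1404 0.5918 0.4178 0.3358 0.0602] 9.42229691183738e-05
40 [ 0.3235 -0.2714  0.4997] [-39.9969   6.9994 112.6371] j5 43.482155571983675
55 [ 0.2695 -0.286   0.4387] [-46.7007   8.6577 121.2284] j5 47.603200754264236
62 [ 0.25   -0.2913  0.4057] [-49.3625  10.7697 124.9296] j5 52.90200478978043
68 [ 0.2365 -0.295   0.3757] [-51.2806  13.3001 127.8684] j5 58.69078339148448
```

```bash
cat >> kin.py <<'E'
    from scipy.spatial.transform import Rotation as Ro
    for tilt in(40,62):
      for az in(105.2,-74.8):
        t,y=np.radians(tilt),np.radians(15.2);z=np.array([np.sin(t)*np.cos(y),np.sin(t)*np.sin(y),-np.cos(t)]);x=np.array([np.cos(np.radians(az)),np.sin(np.radians(az)),0])
        R=np.c_[x,np.cross(z,x),z]
        W=G-(d-.019)*z;j1=np.arctan2(W[1],W[0]);r=np.hypot(W[0],W[1])-a;w=W[2]-h
        k=np.arccos((r*r+w*w-L2**2-L3**2)/(2*L2*L3));q2=np.arctan2(r,w)-np.arctan2(L3*np.sin(k),L2+L3*np.cos(k))
        M=(Ro.from_euler('z',j1)*Ro.from_euler('y',q2+k-o)).inv()*Ro.from_matrix(R)
        e=M.as_euler('ZYZ',degrees=True);print(tilt,az,"q4,q5,q6",e[0],e[1],(e[2]-180+180)%360-180)
E
python3 kin.py | tail -4; python3 - <<'E'
from h import *
from scipy.optimize import least_squares
np.set_printoptions(precision=4,suppress=True)
p=get_image("top"); q=get_image("scene")
obs={}
for n,pp,(x0,y0,x1,y1) in(("t",p,(235,220,275,262)),("s",q,(345,185,380,225))):
    hsv=cv2.cvtColor(pp["img"],cv2.COLOR_RGB2HSV);m=cv2.inRange(hsv,(20,120,60),(34,255,255));w=np.zeros_like(m);w[y0:y1,x0:x1]=m[y0:y1,x0:x1]
    ys,xs=np.nonzero(w);obs[n]=(xs.mean(),ys.mean(),len(xs))
th=np.linspace(0,2*np.pi,60)
def cen(pp,x,y):
    P=np.array([[x+.016*np.cos(t),y+.016*np.sin(t),z] for t in th for z in(.128,.17)]);h=cv2.convexHull(proj(pp,P).astype(np.float32));M=cv2.moments(h);return M["m10"]/M["m00"],M["m01"]/M["m00"],M["m00"]
f=lambda v:np.r_[np.array(cen(p,*v)[:2])-obs["t"][:2],np.array(cen(q,*v)[:2])-obs["s"][:2]]
F=least_squares(f,[.51,.16],diff_step=1e-3);print(obs,F.x,F.fun,cen(p,*F.x),cen(q,*F.x))
E
```

```text
40 105.2 q4,q5,q6 47.4547182204077 45.758291788123174 -175.021404580114
40 -74.8 q4,q5,q6 47.45471822040771 45.758291788123174 4.978595419886005
62 105.2 q4,q5,q6 85.94908365861025 53.067752602943244 142.09579331463283
62 -74.8 q4,q5,q6 85.94908365861025 53.06775260294325 -37.90420668536723
{'t': (np.float64(250.26351351351352), np.float64(234.2972972972973), 148), 's': (np.float64(366.153488372093), np.float64(203.51627906976745), 215)} [0.5084 0.1594] [-0.0647  0.2303 -0.0262  0.3761] (250.19880951454698, 234.52756005708866, 166.81336279085372) (366.12732128741027, 203.89235926165753, 220.42932737548836)
```

>>> step_arm --steps '[{"fingers":70,"xyz":[9,15,2],"roll":7.1},{"fingers":70,"xyz":[11,13.5,2],"roll":7.1},{"fingers":70,"xyz":[12.5,12,2],"roll":7.1},{"fingers":70,"xyz":[14,10.5,2],"roll":7.1},{"fingers":70,"xyz":[15,9,2],"roll":7.1},{"fingers":70,"xyz":[16,7,2],"roll":7.1},{"fingers":70,"xyz":[17,5,2],"roll":7.1},{"fingers":70,"xyz":[17,2.5,2],"roll":7.1},{"fingers":70,"xyz":[17.5,0.5,2],"roll":7.1},{"fingers":70,"xyz":[17.5,-1.5,2],"roll":7.1}]'

```text
clock: 7.05
tcp_pos: [0.3113, 0.0806, 0.2116]
ee_rot: [[0.877, 0.036, 0.479], [-0.017, -0.994, 0.105], [0.48, -0.1, -0.871]]
wrist_force: [-0.3, 0.0, 0.7]
width: 0.07
```

>>> step_arm --steps '[{"fingers":70,"xyz":[13,-6,6],"roll":7.1},{"fingers":70,"xyz":[12,-7.5,6],"roll":7.1},{"fingers":70,"xyz":[11,-9,6],"roll":7.1},{"fingers":70,"xyz":[10,-10,6],"roll":7.1},{"fingers":70,"xyz":[8.5,-11.5,6],"roll":7.1},{"fingers":70,"xyz":[7,-12.5,6],"roll":7.1},{"fingers":70,"xyz":[5.5,-13,6],"roll":7.1},{"fingers":70,"xyz":[4,-14,6],"roll":7.1},{"fingers":70,"xyz":[2,-14,6],"roll":7.1},{"fingers":70,"xyz":[0.5,-14.5,6],"roll":7.1}]'

```text
clock: 7.88
tcp_pos: [0.4807, 0.1375, 0.2528]
ee_rot: [[0.301, -0.798, 0.522], [-0.951, -0.294, 0.099], [0.075, -0.526, -0.847]]
wrist_force: [0.5, 0.3, 0.4]
width: 0.0698
```

>>> step_arm --steps '[{"fingers":70,"xyz":[0,0,0],"roll":0},{"fingers":70,"xyz":[0,0,0],"roll":0},{"fingers":70,"xyz":[0,0,0],"roll":0}]'

```text
clock: 8.13
tcp_pos: [0.4873, 0.1359, 0.2575]
ee_rot: [[0.294, -0.794, 0.532], [-0.953, -0.287, 0.098], [0.075, -0.536, -0.841]]
wrist_force: [-0.2, 0.3, -0.1]
width: 0.0697
```

```bash
python3 -c "
from h import *
s=read_state();print(s['joint_positions'],s['qvel'],s['ee_rot'][:,2],s['tcp_pos'])"
```

```text
[ 16.44138188  -4.51106603 118.17319605  -5.84809758  33.87593658
  91.93776441] [-1.0736602  -0.50527395  0.13992348 -0.1237981   0.3606787  -1.15960591] [ 0.53198308  0.09777349 -0.84109117] [0.48729289 0.13591459 0.25750316]
```

>>> step_arm --steps '[{"fingers":70,"xyz":[-7,-16,10],"roll":4},{"fingers":70,"xyz":[-6,-16,10],"roll":4},{"fingers":70,"xyz":[0,0,0],"roll":0}]'

```text
clock: 8.38
tcp_pos: [0.5197, 0.1561, 0.2586]
ee_rot: [[0.175, -0.827, 0.535], [-0.985, -0.147, 0.096], [-0.001, -0.543, -0.839]]
wrist_force: [0.2, 0.1, -0.5]
width: 0.0705
```

>>> step_arm --steps '[{"fingers":70,"xyz":[-2,13,20],"roll":0},{"fingers":70,"xyz":[-2,13,20],"roll":0},{"fingers":70,"xyz":[-1,13,20],"roll":0},{"fingers":70,"xyz":[-1,13,20],"roll":0},{"fingers":70,"xyz":[0,6,10],"roll":0},{"fingers":70,"xyz":[0,0,0],"roll":0}]'

```text
clock: 8.88
tcp_pos: [0.5161, 0.1582, 0.1518]
ee_rot: [[0.184, -0.821, 0.541], [-0.983, -0.158, 0.095], [0.007, -0.549, -0.836]]
wrist_force: [0.6, -0.2, 0.2]
width: 0.0702
```

```bash
python3 - <<'E'
from h import *
q=get_image("scene");t=get_image("top")
a=cv2.resize(q["img"][150:280,300:480],None,fx=3,fy=3,interpolation=cv2.INTER_CUBIC);b=cv2.resize(t["img"][180:300,170:310],None,fx=2,fy=2,interpolation=cv2.INTER_CUBIC)
c=np.zeros((390,540+280,3),np.uint8);c[:,:540]=a;c[:240,540:]=b;save(q,"pre.png",c[:,:800])
s=read_state();print(s["tcp_pos"],s["tcp_pos"]-.019*s["ee_rot"][:,2])
E
```

```text
[0.51779296 0.15887998 0.15451545] [0.50744533 0.1570453  0.17034455]
```

View pics/pre.png

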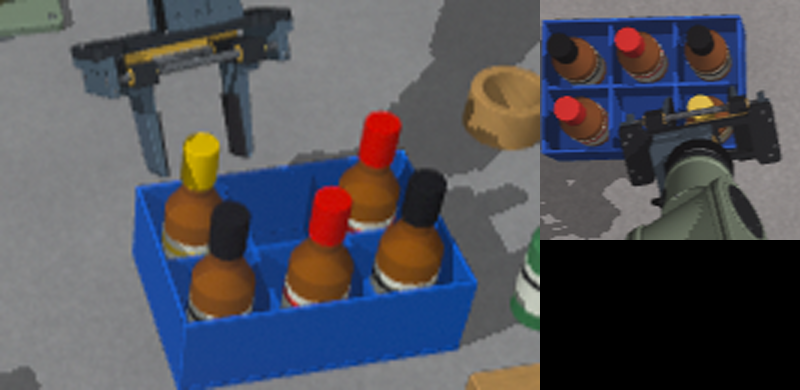

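>>> step_arm --steps '[{"fingers":70,"xyz":[-1,5,11],"roll":0},{"fingers":70,"xyz":[-1,5,11],"roll":0},{"fingers":70,"xyz":[0,0,0],"roll":0},{"fingers":15,"xyz":[0,0,0],"roll":0},{"fingers":15,"xyz":[0,0,0],"roll":0},{"fingers":15,"xyz":[0,0,0],"roll":0},{"fingers":15,"xyz":[0,0,0],"roll":0},{"fingers":15,"xyz":[0,0,0],"roll":0}]'

```text
clock: 9.65
tcp_pos: [0.5265, 0.1618, 0.1432]
ee_rot: [[0.185, -0.806, 0.562], [-0.983, -0.155, 0.101], [0.006, -0.571, -0.821]]
wrist_force: [0.3, -0.4, 0.1]
width: 0.0397
```

>>> step_arm --steps '[{"fingers":42,"xyz":[0,8,4],"roll":0},{"fingers":42,"xyz":[0,2,1],"roll":0},{"fingers":10,"xyz":[0,0,0],"roll":0},{"fingers":10,"xyz":[0,0,0],"roll":0},{"fingers":10,"xyz":[0,0,0],"roll":0},{"fingers":10,"xyz":[0,0,0],"roll":0}]'

```text
clock: 10.15
tcp_pos: [0.5222, 0.161, 0.1352]
ee_rot: [[0.185, -0.804, 0.565], [-0.983, -0.155, 0.102], [0.006, -0.574, -0.819]]
wrist_force: [0.5, 0.4, -0.9]
width: 0.0311
```

>>> step_arm --steps '[{"fingers":10,"xyz":[0,-9,-12],"roll":0},{"fingers":10,"xyz":[0,-17,-25],"roll":0},{"fingers":10,"xyz":[0,-17,-25],"roll":0}]'

```text
clock: 10.4
tcp_pos: [0.5155, 0.1593, 0.2018]
ee_rot: [[0.186, -0.818, 0.545], [-0.983, -0.16, 0.095], [0.009, -0.553, -0.833]]
wrist_force: [1.0, -0.8, -3.9]
width: 0.0316
```

>>> step_arm --steps '[{"fingers":10,"xyz":[0,-21,-25],"roll":0},{"fingers":10,"xyz":[0,-21,-26],"roll":0},{"fingers":10,"xyz":[0,-20,-27],"roll":0},{"fingers":10,"xyz":[0,-20,-27],"roll":0},{"fingers":10,"xyz":[0,-20,-27],"roll":0},{"fingers":10,"xyz":[0,-20,-27],"roll":0}]'

```text
clock: 10.9
tcp_pos: [0.5229, 0.1627, 0.4035]
ee_rot: [[0.188, -0.828, 0.528], [-0.982, -0.163, 0.094], [0.009, -0.536, -0.844]]
wrist_force: [0.9, 0.6, -3.8]
width: 0.0314
```

```bash
python3 - <<'E'
from h import *
q=get_image("scene")
a=cv2.resize(q["img"][80:300,290:490],None,fx=2.7,fy=2.7,interpolation=cv2.INTER_CUBIC);save(q,"lift.png",a)
s=read_state();print(s["tcp_pos"],s["tcp_pos"]-.019*s["ee_rot"][:,2],s["joint_positions"],s["wrist_force"],s["ft_torque"])
E
```

```text
[0.52683188 0.1639755  0.41383325] [0.51652069 0.16210141 0.4296815 ] [19.00367949 -4.62085251 96.15582661 -5.81688328 55.43208882 99.9014016 ] [3.42067276 0.95347791 6.05678284] [ 0.0362164  -0.0138047   0.03342047]
```

View pics/lift.png

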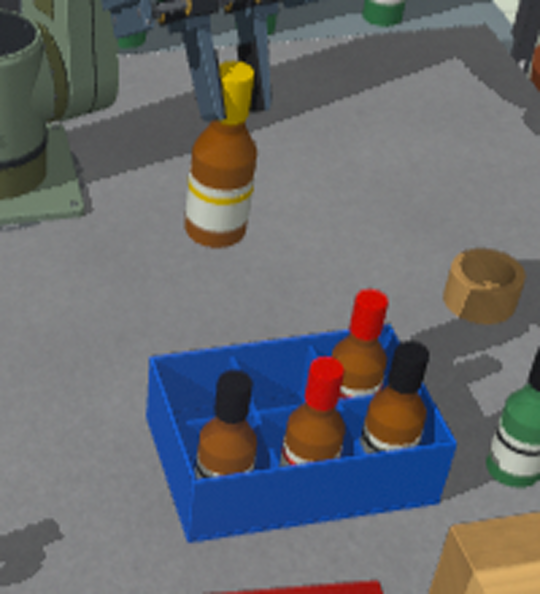

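>>> step_arm --steps '[{"fingers":10,"xyz":[-3,-39,-8],"roll":0},{"fingers":10,"xyz":[-3,-39,-8],"roll":0},{"fingers":10,"xyz":[-3,-39,-8],"roll":0},{"fingers":10,"xyz":[-3,-39,-8],"roll":0},{"fingers":10,"xyz":[-3,-39,-8],"roll":0},{"fingers":10,"xyz":[-3,-39,-8],"roll":0},{"fingers":10,"xyz":[-3,-39,-8],"roll":0},{"fingers":10,"xyz":[-3,-39,-8],"roll":0},{"fingers":10,"xyz":[-3,-39,-8],"roll":0},{"fingers":10,"xyz":[-3,-39,-8],"roll":0}]'

```text
clock: 11.78
tcp_pos: [0.7643, 0.2389, 0.6424]
ee_rot: [[0.194, -0.824, 0.532], [-0.981, -0.167, 0.099], [0.007, -0.541, -0.841]]
wrist_force: [7.9, 5.4, 115.1]
width: 0.0317
```

```bash
python3 -c "
from h import *
s=read_state();print(s['joint_positions'])"
```

```text
[ 18.28727142  31.8683896   12.23983032  -4.29498047 103.35159684
  94.75713361]
```

>>> step_arm --steps '[{"fingers":10,"xyz":[0,0,0],"roll":0},{"fingers":10,"xyz":[0,-8,0],"roll":0},{"fingers":10,"xyz":[0,-12,0],"roll":0}]'

```text
clock: 12.03
tcp_pos: [0.7798, 0.2421, 0.6188]
ee_rot: [[0.197, -0.837, 0.51], [-0.98, -0.174, 0.093], [0.011, -0.519, -0.855]]
wrist_force: [-0.2, 0.2, -3.9]
width: 0.0315
```

>>> step_arm --steps '[{"fingers":10,"xyz":[0,-15,0],"roll":0},{"fingers":10,"xyz":[0,-18,0],"roll":0},{"fingers":10,"xyz":[0,-20,0],"roll":0},{"fingers":10,"xyz":[0,-20,0],"roll":0}]'

```text
clock: 12.37
tcp_pos: [0.8073, 0.243, 0.6219]
ee_rot: [[0.2, -0.805, 0.559], [-0.98, -0.168, 0.108], [0.006, -0.569, -0.822]]
wrist_force: [0.1, 0.5, -2.8]
width: 0.0314
```

```bash
python3 -c "
from h import *
s=read_state();print(s['joint_positions'])"
```

```text
[17.4320824  34.26964879 12.26571806 -3.7105818  98.93237181 94.09326866]
```

>>> step_arm --steps '[{"fingers":10,"xyz":[-6,-22,0],"roll":0},{"fingers":10,"xyz":[-8,-26,0],"roll":0},{"fingers":10,"xyz":[-10,-30,0],"roll":0},{"fingers":10,"xyz":[-10,-30,0],"roll":0},{"fingers":10,"xyz":[-10,-30,0],"roll":0},{"fingers":10,"xyz":[-10,-30,0],"roll":0}]'

```text
clock: 12.87
tcp_pos: [0.8455, 0.2923, 0.6369]
ee_rot: [[0.204, -0.721, 0.663], [-0.979, -0.146, 0.142], [-0.005, -0.678, -0.735]]
wrist_force: [-0.1, -0.1, -3.3]
width: 0.0313
```

```bash
python3 -c "
from h import *
s=read_state();print(s['joint_positions'])"
```

```text
[20.44637255 35.49469798 12.26758354 -5.63746266 89.88327486 96.6222544 ]
```

>>> step_arm --steps '[{"fingers":10,"xyz":[-12,-33,0],"roll":0},{"fingers":10,"xyz":[-12,-35,0],"roll":0},{"fingers":10,"xyz":[-12,-36,0],"roll":0},{"fingers":10,"xyz":[-12,-36,0],"roll":0},{"fingers":10,"xyz":[-10,-36,0],"roll":0},{"fingers":10,"xyz":[-8,-36,0],"roll":0},{"fingers":10,"xyz":[-6,-36,0],"roll":0},{"fingers":10,"xyz":[-4,-36,0],"roll":0}]'

```text
clock: 13.53
tcp_pos: [0.8745, 0.3507, 0.6941]
ee_rot: [[0.234, -0.557, 0.797], [-0.972, -0.108, 0.21], [-0.031, -0.823, -0.567]]
wrist_force: [0.3, 0.6, -2.7]
width: 0.0316
```

```bash
python3 -c "
from h import *
s=read_state();print(s['joint_positions'])"
```

```text
[23.79727166 35.44029545 12.27580488 -7.62664654 77.2591637  99.01997531]
```

>>> step_arm --steps '[{"fingers":10,"xyz":[4,-36,0],"roll":0},{"fingers":10,"xyz":[6,-36,0],"roll":0},{"fingers":10,"xyz":[8,-36,0],"roll":0},{"fingers":10,"xyz":[8,-36,0],"roll":0},{"fingers":10,"xyz":[8,-36,0],"roll":0},{"fingers":10,"xyz":[6,-36,0],"roll":0},{"fingers":10,"xyz":[6,-34,0],"roll":0},{"fingers":10,"xyz":[4,-20,0],"roll":0}]'

```text
clock: 14.2
tcp_pos: [0.8973, 0.2695, 0.7865]
ee_rot: [[0.248, -0.391, 0.886], [-0.968, -0.062, 0.243], [-0.04, -0.918, -0.394]]
wrist_force: [-0.3, -0.1, -2.5]
width: 0.0314
```

```bash
python3 -c "
from h import *
s=read_state();print(s['joint_positions'])"
```

```text
[16.34225037 32.41316846 12.27044189 -0.97437159 68.51353319 93.26538133]
```

>>> step_arm --steps '[{"fingers":10,"xyz":[8,12,-7],"roll":0},{"fingers":10,"xyz":[14,20,-12],"roll":0},{"fingers":10,"xyz":[18,26,-16],"roll":0},{"fingers":10,"xyz":[18,27,-16],"roll":0},{"fingers":10,"xyz":[18,27,-16],"roll":0},{"fingers":10,"xyz":[18,27,-16],"roll":0},{"fingers":10,"xyz":[18,27,-16],"roll":0},{"fingers":10,"xyz":[18,27,-16],"roll":0}]'

```text
clock: 14.87
tcp_pos: [0.7486, 0.0972, 0.6469]
ee_rot: [[0.247, -0.371, 0.895], [-0.968, -0.056, 0.244], [-0.041, -0.927, -0.373]]
wrist_force: [0.9, -0.9, -2.2]
width: 0.0317
```

>>> step_arm --steps '[{"fingers":10,"xyz":[18,27,-17],"roll":0},{"fingers":10,"xyz":[18,27,-17],"roll":0},{"fingers":10,"xyz":[18,27,-17],"roll":0},{"fingers":10,"xyz":[18,27,-17],"roll":0},{"fingers":10,"xyz":[18,27,-17],"roll":0},{"fingers":10,"xyz":[18,27,-17],"roll":0},{"fingers":10,"xyz":[18,27,-17],"roll":0},{"fingers":10,"xyz":[18,27,-17],"roll":0}]'

```text
clock: 15.53
tcp_pos: [0.5674, -0.0988, 0.4895]
ee_rot: [[0.233, -0.355, 0.905], [-0.972, -0.066, 0.224], [-0.02, -0.932, -0.361]]
wrist_force: [1.5, -0.7, -3.7]
width: 0.0318
```

```bash
python3 -c "
from h import *
s=read_state();print(s['joint_positions'])"
```

```text
[-35.53179052  -8.34246326 110.88916427  72.70909306  47.92264243
   3.26475635]
```

>>> step_arm --steps '[{"fingers":10,"xyz":[18,27,-17],"roll":0},{"fingers":10,"xyz":[18,27,-17],"roll":0},{"fingers":10,"xyz":[18,27,-17],"roll":0},{"fingers":10,"xyz":[18,27,-17],"roll":0},{"fingers":10,"xyz":[14,20,-12],"roll":0},{"fingers":10,"xyz":[7,10,-6],"roll":0},{"fingers":10,"xyz":[0,0,0],"roll":0}]'

```text
clock: 16.12
tcp_pos: [0.4482, -0.2344, 0.383]
ee_rot: [[0.2, -0.366, 0.909], [-0.98, -0.08, 0.183], [0.006, -0.927, -0.375]]
wrist_force: [-0.2, -0.5, -2.0]
width: 0.0315
```

```bash
cat > bot.py <<'E'
from h import *
np.set_printoptions(precision=4,suppress=True)
def outline(pp,B,n):
    e=np.cross(n,[0,1,0]);e/=np.linalg.norm(e);g=np.cross(n,e);th=np.linspace(0,2*np.pi,48)
    rings=[(0,.028),(.088,.028),(.112,.014),(.123,.014),(.123,.016),(.165,.016)]
    return [proj(pp,np.array([B+h*n+r*(np.cos(t)*e+np.sin(t)*g) for t in th])) for h,r in rings]
bv=np.array([-.002,.0856,.099]);bx=np.array([.006,-.574,-.819])
def look(name,x0,y0,w,h,k,cam="scene"):
    s=read_state();R=s["ee_rot"];T=s["tcp_pos"];B=T+R@bv;n=R@bx;n/=np.linalg.norm(n)
    pp=get_image(cam);im=cv2.resize(pp["img"][y0:y0+h,x0:x0+w],None,fx=k,fy=k,interpolation=cv2.INTER_CUBIC)
    for r in outline(pp,B,n): cv2.polylines(im,[np.int32((r-[x0,y0]+.5)*k)],True,(255,0,255),1)
    save(pp,name,im);print(T,R[:,2],"B",B,"n",n,"tilt",np.degrees(np.arccos(n[2])),"az",np.degrees(np.arctan2(-n[1],-n[0])),"q",s["joint_positions"]);return pp
if __name__=="__main__":
    look("stage.png",170,150,150,170,4)
E
python3 bot.py
```

```text
[ 0.4482 -0.2344  0.383 ] [ 0.9089  0.183  -0.3747] B [ 0.5065 -0.2212  0.2666] n [-0.533  -0.1096  0.839 ] tilt 32.966657129492056 az 11.619121472689871 q [-66.1833  -2.4233 121.1869  75.6009  69.1898 -24.057 ]
```

View pics/stage.png

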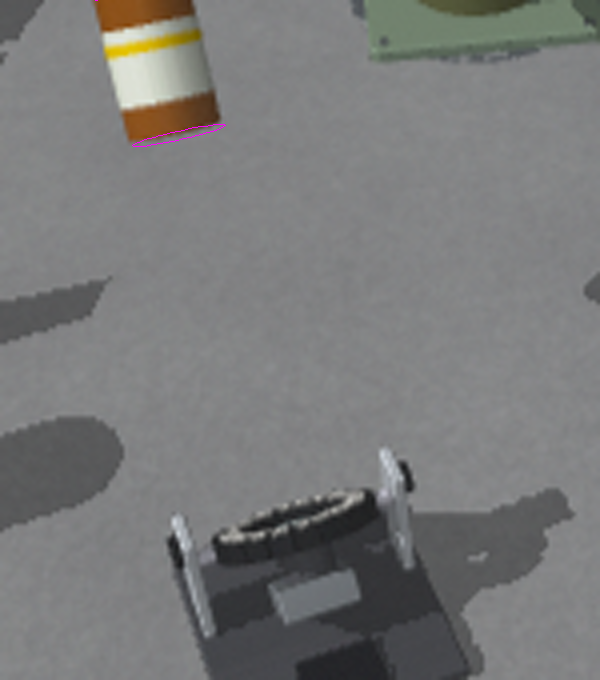

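>>> step_arm --steps '[{"fingers":10,"xyz":[-9,-16,9],"roll":0},{"fingers":10,"xyz":[-14,-25,14],"roll":0},{"fingers":10,"xyz":[-17,-31,18],"roll":0},{"fingers":10,"xyz":[-17,-31,18],"roll":0},{"fingers":10,"xyz":[-17,-31,18],"roll":0},{"fingers":10,"xyz":[-17,-31,18],"roll":0},{"fingers":10,"xyz":[-17,-31,18],"roll":0},{"fingers":10,"xyz":[-17,-31,18],"roll":0},{"fingers":10,"xyz":[-17,-31,18],"roll":0},{"fingers":10,"xyz":[-17,-31,18],"roll":0}]'

```text
clock: 17.0
tcp_pos: [0.6734, -0.0162, 0.6022]
ee_rot: [[0.191, -0.35, 0.917], [-0.982, -0.081, 0.173], [0.013, -0.933, -0.359]]
wrist_force: [-0.9, -1.0, -4.1]
width: 0.0316
```

>>> step_arm --steps '[{"fingers":10,"xyz":[-17,-29,18],"roll":0},{"fingers":10,"xyz":[-17,-29,18],"roll":0},{"fingers":10,"xyz":[-17,-29,18],"roll":0},{"fingers":10,"xyz":[-17,-29,18],"roll":0},{"fingers":10,"xyz":[-17,-29,18],"roll":0},{"fingers":10,"xyz":[-14,-24,15],"roll":0},{"fingers":10,"xyz":[-8,-16,9],"roll":0},{"fingers":10,"xyz":[-4,-12,6],"roll":0}]'

```text
clock: 17.67
tcp_pos: [0.8227, 0.1642, 0.7636]
ee_rot: [[0.221, -0.336, 0.916], [-0.975, -0.074, 0.208], [-0.002, -0.939, -0.344]]
wrist_force: [-0.5, -0.1, -3.1]
width: 0.0312
```

```bash
python3 -c "
from h import *
s=read_state();print(s['joint_positions'],s['wrist_force'])"
```

```text
[ 9.11628793 13.61534578 49.88652421  4.77062228 46.74777522 85.58317192] [-0.5464964  -0.13453372 -3.13944344]
```

>>> step_arm --steps '[{"fingers":10,"xyz":[0,-24,7],"roll":0},{"fingers":10,"xyz":[0,-24,7],"roll":0},{"fingers":10,"xyz":[0,-17,5],"roll":0},{"fingers":10,"xyz":[0,-12,3],"roll":0},{"fingers":10,"xyz":[0,-12,3],"roll":0},{"fingers":10,"xyz":[-4,-15,3],"roll":0},{"fingers":10,"xyz":[-6,-22,3],"roll":0},{"fingers":10,"xyz":[-8,-30,3],"roll":0}]'

```text
clock: 18.33
tcp_pos: [0.8693, 0.2195, 0.8473]
ee_rot: [[0.251, -0.318, 0.914], [-0.968, -0.064, 0.243], [-0.019, -0.946, -0.324]]
wrist_force: [0.5, -0.2, -3.3]
width: 0.0314
```

```bash
python3 -c "
from h import *
s=read_state();print(s['joint_positions'],s['wrist_force'])"
```

```text
[12.63706951 28.85107937 12.29640841  2.30080193 67.7888209  89.52699732] [ 0.50931547 -0.23317237 -3.33443864]
```

>>> step_arm --steps '[{"fingers":10,"xyz":[-10,-36,0],"roll":0},{"fingers":10,"xyz":[-10,-36,0],"roll":0},{"fingers":10,"xyz":[-8,-28,0],"roll":0}]'

```text
clock: 18.58
tcp_pos: [0.8441, 0.2452, 0.8903]
ee_rot: [[0.257, -0.245, 0.935], [-0.966, -0.044, 0.254], [-0.021, -0.969, -0.248]]
wrist_force: [-1.2, -0.5, -2.6]
width: 0.0314
```

>>> step_arm --steps '[{"fingers":10,"xyz":[8,14,-8],"roll":0},{"fingers":10,"xyz":[13,22,-12],"roll":0},{"fingers":10,"xyz":[18,30,-16],"roll":0},{"fingers":10,"xyz":[18,30,-16],"roll":0},{"fingers":10,"xyz":[18,30,-16],"roll":0},{"fingers":10,"xyz":[18,30,-16],"roll":0},{"fingers":10,"xyz":[18,30,-16],"roll":0},{"fingers":10,"xyz":[18,30,-16],"roll":0},{"fingers":10,"xyz":[18,30,-16],"roll":0},{"fingers":10,"xyz":[18,30,-16],"roll":0}]'

```text
clock: 19.42
tcp_pos: [0.6625, 0.047, 0.6997]
ee_rot: [[0.27, -0.146, 0.952], [-0.963, -0.035, 0.268], [-0.006, -0.989, -0.15]]
wrist_force: [0.4, 0.4, -2.9]
width: 0.0315
```

```bash
cat > ik.py <<'E'
import numpy as np
from kin import F
from scipy.spatial.transform import Rotation as Ro
a,h,L2,L3,d,o=F
def ik(T,R):
    W=T-d*R[:,2];j1=np.arctan2(W[1],W[0]);r=np.hypot(W[0],W[1]);w=W[2]-h
    k=np.arccos(np.clip((r*r+w*w-L2**2-L3**2)/(2*L2*L3),-1,1));q2=np.arctan2(r,w)-np.arctan2(L3*np.sin(k),L2+L3*np.cos(k))
    M=(Ro.from_euler('z',j1)*Ro.from_euler('y',q2+k-o)).inv()*Ro.from_matrix(R);e=M.as_euler('ZYZ',degrees=True)
    return np.r_[np.degrees([j1,q2,k-o]),e[0],e[1],(e[2]+360)%360-180 if 0 else ((e[2]-180+180)%360-180)],np.hypot(r,w)
E
python3 - <<'E'
from ik import *
from h import read_state
np.set_printoptions(precision=3,suppress=True)
s=read_state();R=np.array(s["ee_rot"]);print(s["joint_positions"],ik(np.array(s["tcp_pos"]),R))
for T in([.5,-.03,.34],[.47,-.04,.30],[.45,-.06,.30],[.43,-.03,.28],[.465,-.236,.347]): print(T,ik(np.array(T),R))
E
```

```text
[-9.052 -6.943 90.411 58.762 28.999 31.109] (array([-7.157, -6.944, 90.429, 56.7  , 27.397, 33.205]), np.float64(0.700909956981997))
[0.5, -0.03, 0.34] (array([-33.637,  -2.359, 143.667, 118.565,  58.688, -55.927]), np.float64(0.33087510413277305))
[0.47, -0.04, 0.3] (array([-40.843,   2.674, 149.678, 116.566,  67.307, -64.838]), np.float64(0.2892256607193085))
[0.45, -0.06, 0.3] (array([-49.001,   2.67 , 149.682, 108.78 ,  70.798, -63.277]), np.float64(0.28919911352931693))
[0.43, -0.03, 0.28] (array([-47.389,   4.17 , 155.675, 112.637,  72.839, -70.897]), np.float64(0.2504300033915714))
[0.465, -0.236, 0.347] (array([-65.961,   9.404, 128.603,  90.326,  78.042, -47.073]), np.float64(0.4399062666704938))
```

>>> step_arm --steps '[{"fingers":10,"xyz":[3,32,-11],"roll":0},{"fingers":10,"xyz":[3,34,-11],"roll":0},{"fingers":10,"xyz":[3,34,-11],"roll":0},{"fingers":10,"xyz":[3,34,-11],"roll":0},{"fingers":10,"xyz":[3,34,-11],"roll":0},{"fingers":10,"xyz":[3,34,-11],"roll":0},{"fingers":10,"xyz":[3,34,-11],"roll":0},{"fingers":10,"xyz":[3,34,-11],"roll":0}]'

```text
clock: 20.08
tcp_pos: [0.535, -0.0187, 0.4683]
ee_rot: [[0.239, -0.091, 0.967], [-0.97, -0.07, 0.233], [0.046, -0.993, -0.105]]
wrist_force: [0.4, -0.1, -3.5]
width: 0.0314
```

```bash
python3 - <<'E'
from ik import *
from h import read_state
np.set_printoptions(precision=3,suppress=True)
s=read_state();R=np.array(s["ee_rot"]);print(s["joint_positions"],ik(np.array(s["tcp_pos"]),R))
E
```

```text
[-27.566 -12.368 129.868 111.147  44.528 -36.371] (array([-24.747, -12.351, 129.874, 113.477,  42.224, -37.784]), np.float64(0.4306453457377701))
```

>>> step_arm --steps '[{"fingers":10,"xyz":[-12,29,-11],"roll":0},{"fingers":10,"xyz":[-12,29,-11],"roll":0},{"fingers":10,"xyz":[-8,20,-8],"roll":0},{"fingers":10,"xyz":[-6,14,-5],"roll":0},{"fingers":10,"xyz":[-4,10,-4],"roll":0},{"fingers":10,"xyz":[-4,10,-4],"roll":0}]'

```text
clock: 20.58
tcp_pos: [0.4662, 0.0033, 0.3577]
ee_rot: [[0.22, -0.096, 0.971], [-0.972, -0.104, 0.21], [0.081, -0.99, -0.116]]
wrist_force: [0.1, -0.1, -1.6]
width: 0.0315
```

```bash
python3 - <<'E'
from ik import *
from h import read_state
np.set_printoptions(precision=3,suppress=True)
s=read_state();R=np.array(s["ee_rot"]);print(s["joint_positions"],ik(np.array(s["tcp_pos"]),R)[1])
E
```

```text
[-29.827 -10.341 148.138 125.158  54.44  -61.08 ] 0.2997361332987598
```

>>> step_arm --steps '[{"fingers":10,"xyz":[-6,14,-5],"roll":0},{"fingers":10,"xyz":[-6,20,-6],"roll":0},{"fingers":10,"xyz":[-6,26,-6],"roll":0},{"fingers":10,"xyz":[-6,28,-6],"roll":0}]'

```text
clock: 20.92
tcp_pos: [0.4573, -0.0049, 0.327]
ee_rot: [[0.243, -0.144, 0.959], [-0.965, -0.141, 0.223], [0.103, -0.98, -0.173]]
wrist_force: [0.5, -0.5, -2.1]
width: 0.0315
```

```bash
python3 - <<'E'
from ik import *
from h import read_state
np.set_printoptions(precision=3,suppress=True)
s=read_state();R=np.array(s["ee_rot"]);print(s["joint_positions"],ik(np.array(s["tcp_pos"]),R)[1])
E
```

```text
[-34.705  -8.231 149.488 119.218  56.698 -62.311] 0.290576436662312
```

>>> step_arm --steps '[{"fingers":10,"xyz":[-6,30,-6],"roll":0},{"fingers":10,"xyz":[-6,30,-6],"roll":0},{"fingers":10,"xyz":[-6,26,-6],"roll":0},{"fingers":10,"xyz":[-4,14,-4],"roll":0},{"fingers":10,"xyz":[0,0,0],"roll":0}]'

```text
clock: 21.33
tcp_pos: [0.4505, -0.0361, 0.2929]
ee_rot: [[0.273, -0.196, 0.942], [-0.953, -0.193, 0.236], [0.136, -0.961, -0.24]]
wrist_force: [-0.5, -0.8, -2.0]
width: 0.0314
```

```bash
cat > plan.py <<'E'
from ik import *
from h import read_state
import sys
np.set_printoptions(precision=4,suppress=True)
bv=np.array([-.002,.0856,.099]);bx=np.array([.006,-.574,-.819]);bx/=np.linalg.norm(bx)
y,t=np.radians([15.2,40]);nt=np.array([-np.sin(t)*np.cos(y),-np.sin(t)*np.sin(y),np.cos(t)]);H=np.array([.6595,-.181,.085])
s=read_state();R=np.array(s["ee_rot"]);T=np.array(s["tcp_pos"]);n=R@bx;B=T+R@bv
print("q",s["joint_positions"],ik(T,R)[1],"clk",s["clock"])
print("B",B,"tilt/az",np.degrees([np.arccos(n[2]),np.arctan2(-n[1],-n[0])]),"err",np.degrees(np.arccos(n@nt)))
# best roll
rs=np.radians(np.arange(-40,41,.5));e=[np.degrees(np.arccos((R@Ro.from_euler('z',r).as_matrix()@bx)@nt)) for r in rs];i=np.argmin(e);print("roll",np.degrees(rs[i]),"err then",e[i], "tilt then",np.degrees(np.arccos((R@Ro.from_euler('z',rs[i]).as_matrix()@bx)[2])))
R2=R@Ro.from_euler('z',rs[i]).as_matrix()
for s_ in [float(v) for v in sys.argv[1:]]:
    Tt=H+s_*nt-R2@bv;dv=R.T@(Tt-T)*1000;print("standoff",s_,"TCP",Tt,"tool mm",dv,np.linalg.norm(dv),"q",ik(Tt,R2)[0])
E
python3 plan.py .2 .08
```

```text
q [-44.3244  -3.8461 149.2111 108.8855  60.8814 -64.3923] 0.2924685041131183 clk 21.3333
B [ 0.5264 -0.0274  0.1866] tilt/az [41.5123  7.6119] err 5.176841565732611
roll 8.5 err then 1.1244419277824298 tilt then 41.11492993702501
standoff 0.2 TCP [ 0.4628 -0.2357  0.345 ] tool mm [200.5144 -13.9925 -47.9592] 206.64442270715824 q [-65.049    5.836  127.3246  87.0503  72.6628 -40.907 ]
standoff 0.08 TCP [ 0.5372 -0.2154  0.2531] tool mm [189.0868  55.8589  48.9437] 203.14904724890178 q [-53.1328  17.4073 131.9162 102.7004  66.5284 -58.6866]
```

>>> step_arm --steps '[{"fingers":10,"xyz":[18,-4,-6],"roll":1.2},{"fingers":10,"xyz":[28,-3,-7],"roll":1.2},{"fingers":10,"xyz":[30,-2,-7],"roll":1.2},{"fingers":10,"xyz":[30,-2,-7],"roll":1.2},{"fingers":10,"xyz":[30,-3,-7],"roll":1.2},{"fingers":10,"xyz":[30,-4,-7],"roll":1.2},{"fingers":10,"xyz":[20,-4,-5],"roll":1.2},{"fingers":10,"xyz":[0,0,0],"roll":0}]'

```text
clock: 22.0
tcp_pos: [0.4622, -0.2345, 0.3533]
ee_rot: [[0.236, -0.242, 0.941], [-0.971, -0.103, 0.217], [0.045, -0.965, -0.259]]
wrist_force: [0.0, 0.5, -2.0]
width: 0.0313
```

```bash
python3 plan.py .2 .08; python3 - <<'E'
import bot
bot.look("stage2.png",170,130,170,190,3.1)
E
```

```text
q [-66.4807   3.8771 126.6999  85.0426  72.3918 -41.0611] 0.4537876359023644 clk 22.0
B [ 0.5342 -0.2199  0.245 ] tilt/az [39.9747 11.1821] err 2.5818215544482994
roll 4.5 err then 0.0113611123878542 tilt then 39.988675600829886
standoff 0.2 TCP [ 0.465  -0.2359  0.3464] tool mm [1.6717 6.1019 4.054 ] 7.5141746950510875 q [-64.2577   4.7232 127.0633  86.8704  70.6375 -37.7086]
standoff 0.08 TCP [ 0.5394 -0.2157  0.2545] tool mm [ -4.4474  74.6844 102.3342] 126.76683017281658 q [-52.2667  16.2268 131.7773 103.1644  64.2798 -55.8525]
[ 0.4622 -0.2345  0.3533] [ 0.941   0.2174 -0.2593] B [ 0.5342 -0.2199  0.245 ] n [-0.6303 -0.1246  0.7663] tilt 39.97472245668944 az 11.182051404630757 q [-66.4807   3.8771 126.6999  85.0426  72.3918 -41.0611]
```

View pics/stage2.png

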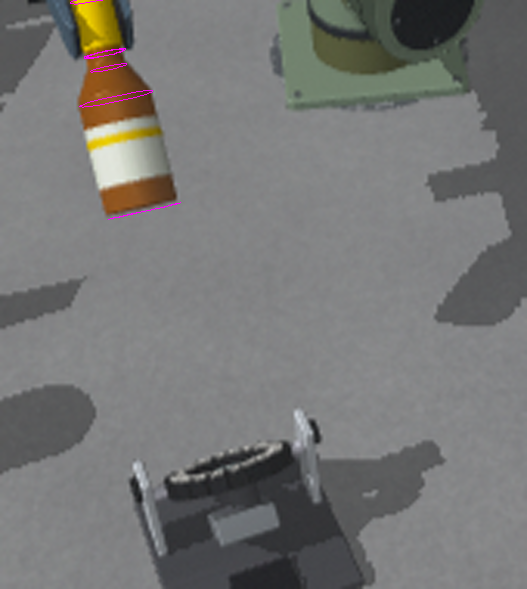

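>>> step_arm --steps '[{"fingers":10,"xyz":[0,9,12],"roll":0.7},{"fingers":10,"xyz":[0,9,13],"roll":0.7},{"fingers":10,"xyz":[0,10,13],"roll":0.7},{"fingers":10,"xyz":[-1,10,13],"roll":0.7},{"fingers":10,"xyz":[-1,10,13],"roll":0.7},{"fingers":10,"xyz":[-1,9,13],"roll":0.7},{"fingers":10,"xyz":[-1,6,8],"roll":0.5},{"fingers":10,"xyz":[0,0,0],"roll":0}]'

```text
clock: 22.72
tcp_pos: [0.5283, -0.2077, 0.2719]
ee_rot: [[0.223, -0.267, 0.938], [-0.975, -0.059, 0.215], [-0.002, -0.962, -0.273]]
wrist_force: [-0.2, -0.3, -4.3]
width: 0.031
```

```bash
python3 plan.py .1 .08; python3 - <<'E'
import bot
bot.look("near_s.png",170,190,150,150,4)
bot.look("near_t.png",320,130,120,120,5,"top")
E
```

```text
q [-54.5141  12.6965 131.7772  99.0641  64.087  -53.267 ] 0.416801581406315 clk 22.7167
B [ 0.5979 -0.1895  0.1625] tilt/az [39.1157 13.5578] err 1.3695439336759183
roll 2.0 err then 0.8395197944066844 tilt then 39.167867139550836
standoff 0.1 TCP [ 0.5286 -0.2189  0.2709] tool mm [11.016   1.5595 -1.9344] 11.292747361077598 q [-53.7195  13.4852 130.7819  99.6468  63.5967 -51.1238]
standoff 0.08 TCP [ 0.541  -0.2156  0.2556] tool mm [10.5245 12.7871 14.6095] 22.084198221404815 q [-51.8411  15.6047 131.2805 102.5902  63.0593 -54.2275]
[ 0.5283 -0.2077  0.2719] [ 0.9376  0.2149 -0.2733] B [ 0.5979 -0.1895  0.1625] n [-0.6133 -0.1479  0.7759] tilt 39.11567789499898 az 13.557805842917787 q [-54.5141  12.6965 131.7772  99.0641  64.087  -53.267 ]
[ 0.5282 -0.2078  0.2729] [ 0.938   0.2151 -0.2719] B [ 0.5979 -0.1897  0.1636] n [-0.6145 -0.1477  0.775 ] tilt 39.19762511778323 az 13.51254511494415 q [-54.5654  12.6286 131.7459  99.026   64.1679 -53.227 ]
```

View pics/near_s.png

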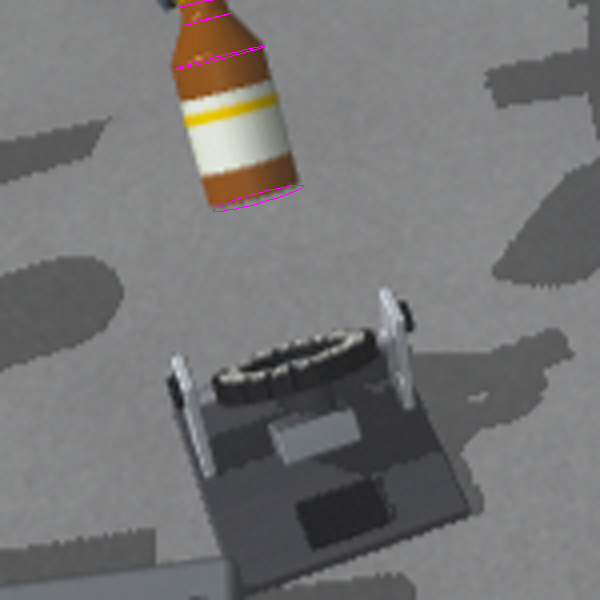

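>>> step_arm --steps '[{"fingers":10,"xyz":[3,4,5],"roll":0.7},{"fingers":10,"xyz":[3,4,5],"roll":0.7},{"fingers":10,"xyz":[3,4,5],"roll":0.6},{"fingers":10,"xyz":[0,0,0],"roll":0},{"fingers":10,"xyz":[0,0,0],"roll":0}]'

```text
clock: 23.23
tcp_pos: [0.5421, -0.2163, 0.2598]
ee_rot: [[0.21, -0.269, 0.94], [-0.977, -0.03, 0.21], [-0.029, -0.963, -0.27]]
wrist_force: [0.1, 0.4, -3.3]
width: 0.0315
```

```bash
python3 plan.py .08; python3 - <<'E'
from h import *
import bot
bot.look("fin_s.png",190,190,110,125,3.6);bot.look("fin_t.png",330,130,100,110,4,"top")
a=cv2.imread("pics/fin_s.png");b=cv2.imread("pics/fin_t.png");c=np.zeros((max(a.shape[0],b.shape[0]),a.shape[1]+b.shape[1],3),np.uint8);c[:a.shape[0],:a.shape[1]]=a;c[:b.shape[0],a.shape[1]:]=b;cv2.imwrite("pics/fin.png",c);print(c.shape)
E
```

```text
q [-53.4916  15.2119 131.1328 101.2674  63.8581 -53.9294] 0.4214968720851253 clk 23.2333
B [ 0.6116 -0.1961  0.1508] tilt/az [39.3773 14.695 ] err 0.7012352127329242
roll 0.5 err then 0.6042256912356605 tilt then 39.396750533935425
standoff 0.08 TCP [ 0.5405 -0.2154  0.2553] tool mm [-1.066   4.7917 -0.1007] 4.909894146281897 q [-51.8248  15.6478 131.6391 103.2176  63.1663 -54.674 ]
[ 0.5421 -0.2163  0.2598] [ 0.9398  0.2102 -0.2695] B [ 0.6116 -0.1961  0.1508] n [-0.6137 -0.1609  0.773 ] tilt 39.37730741344885 az 14.695039129980596 q [-53.4916  15.2119 131.1328 101.2674  63.8581 -53.9294]
[ 0.5421 -0.2164  0.2598] [ 0.9398  0.2099 -0.2697] B [ 0.6116 -0.1963  0.1507] n [-0.6136 -0.1607  0.7731] tilt 39.365605831272454 az 14.67235216616251 q [-53.4982  15.2098 131.1308 101.2671  63.8424 -53.9302]
(450, 796, 3)
```

View pics/fin.png

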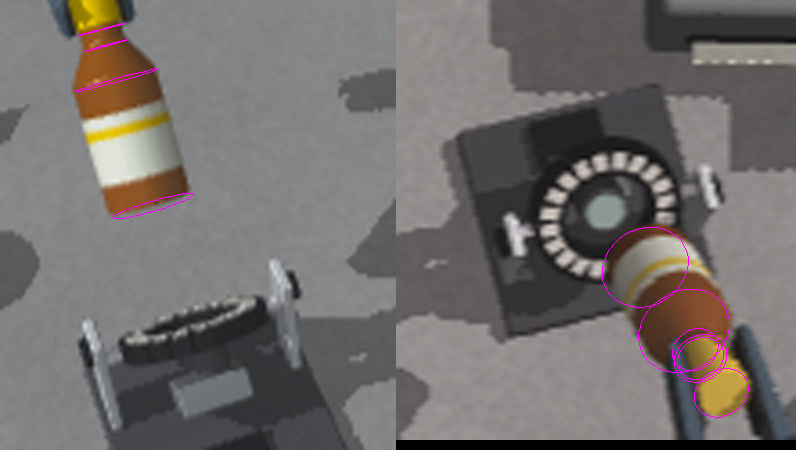

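```bash
cat > sil.py <<'E'
from h import *
import bot
from scipy.optimize import least_squares
np.set_printoptions(precision=4,suppress=True)
s=read_state();R=np.array(s["ee_rot"]);T=np.array(s["tcp_pos"]);B0=T+R@bot.bv;n0=R@bot.bx;n0/=np.linalg.norm(n0)
u=np.cross([0,0,1],n0);u/=np.linalg.norm(u);w=np.cross(n0,u)
obs=[]
for c in("scene","top"):
    p=get_image(c);m=masks_of(p,"sample")[0];k=m["pixels"].astype(np.uint8)
    cs,_=cv2.findContours(cv2.resize(k*255,None,fx=4,fy=4,interpolation=cv2.INTER_LINEAR)//128,0,cv2.CHAIN_APPROX_NONE);q=max(cs,key=cv2.contourArea)[:,0,:]
    q=(q+.5)/4-.5
    nb=proj(p,np.array([B0,B0+.088*n0]));ax=nb[1]-nb[0];f=((q-nb[0])@ax)/(ax@ax)
    lim=1.0
    obs.append((p,q[f<lim][::3]));print(c,m["conf"],len(obs[-1][1]))
def model(v): 
    n=n0+v[3]*u+v[4]*w;n/=np.linalg.norm(n);return B0+v[:3]+0*n,n
def res(v):
    B,n=model(v);o=[]
    for p,q in obs:
        h=cv2.convexHull(np.vstack(bot.outline(p,B,n)[:2]).astype(np.float32))
        o+=[cv2.pointPolygonTest(h,(float(a),float(b)),True)*.3 for a,b in q]
    c=B+.145*n-(B0+.145*n0)
    return np.r_[o,c/.0015,v[3]/.05,v[4]/.05]
F=least_squares(res,np.zeros(5),diff_step=1e-3,x_scale=[.002]*3+[.02]*2,loss="soft_l1")
print("rms px",np.sqrt(np.mean(res(np.zeros(5))[:-5]**2))/.3,np.sqrt(np.mean(F.fun[:-5]**2))/.3)
B,n=model(F.x);print("v",F.x*1000);print("B0",B0,"B",B,"n0",n0,"n",n)
print("new bv",R.T@(B-T),"bx",R.T@n)
y,t=np.radians([15.2,40]);nt=np.array([-np.sin(t)*np.cos(y),-np.sin(t)*np.sin(y),np.cos(t)]);H=np.array([.6595,-.181,.085])
d=B-H;print("standoff",d@nt,"off-axis vec",d-nt*(d@nt),np.linalg.norm(d-nt*(d@nt)),"angle err",np.degrees(np.arccos(n@nt)),"tilt/az",np.degrees([np.arccos(n[2]),np.arctan2(-n[1],-n[0])]))
E
python3 sil.py
```

```text
scene 0.96 124
top 0.89 97
rms px 1.2604256904825804 0.624845678808939
v [  3.3217  -0.6384   6.5889  -7.353  -46.2467]
B0 [ 0.6115 -0.1961  0.1509] B [ 0.6148 -0.1967  0.1574] n0 [-0.6137 -0.1608  0.773 ] n [-0.6494 -0.1625  0.7429]
new bv [-0.0009  0.0784  0.1002] bx [ 0.0011 -0.5352 -0.8447]
standoff 0.08585914694848906 off-axis vec [ 0.0086 -0.0012  0.0067] 0.010946138052174493 angle err 2.160206740439395 tilt/az [42.0247 14.0522]
```

```bash
cat > sil2.py <<'E'
import re
src=open("sil.py").read()
src=src.replace('m=masks_of(p,"sample")[0];k=m["pixels"].astype(np.uint8)','''m={"conf":0};hs=cv2.cvtColor(p["img"],cv2.COLOR_RGB2HSV);hull=cv2.convexHull(np.vstack(bot.outline(p,B0,n0)[:4]).astype(np.float32));z=np.zeros(hs.shape[:2],np.uint8);cv2.fillConvexPoly(z,np.int32(hull.round()),1);z=cv2.dilate(z,np.ones((9,9)))
    k=(((hs[...,1]>110)&((hs[...,0]<34))&(hs[...,2]>35))).astype(np.uint8)*z
    k=cv2.morphologyEx(k,cv2.MORPH_OPEN,np.ones((2,2),np.uint8));ys,xs=np.nonzero(k);hh=cv2.convexHull(np.c_[xs,ys].astype(np.int32));k=np.zeros_like(z);cv2.fillConvexPoly(k,hh,1)''')
src+='''
ims=[]
for (p,q),(x0,y0,w_,h_) in zip(obs,((190,190,100,110),(330,130,100,110))):
    im=cv2.resize(p["img"][y0:y0+h_,x0:x0+w_],None,fx=4,fy=4,interpolation=cv2.INTER_CUBIC)
    for r in bot.outline(p,B,n): cv2.polylines(im,[np.int32((r-[x0,y0]+.5)*4)],True,(255,0,255),1)
    for a in q: cv2.circle(im,tuple(np.int32((a-[x0,y0]+.5)*4)),1,(0,255,0),-1)
    ims.append(im)
save(p,"sil.png",np.hstack(ims))
'''
exec(src)
E
python3 sil2.py
```

```text
scene 0 130
top 0 89
rms px 1.285430423239827 0.9522127338424001
v [  1.532   -2.5711   2.0142 -20.9513  -9.1221]
B0 [ 0.6114 -0.1959  0.1511] B [ 0.6129 -0.1984  0.1531] n0 [-0.6139 -0.1607  0.7729] n [-0.6258 -0.1421  0.7669]
new bv [0.0008 0.0833 0.0994] bx [-0.0144 -0.5655 -0.8246]
standoff 0.08402531641741481 off-axis vec [ 0.0055 -0.0033  0.0038] 0.007453984605456824 angle err 1.5459887824253502 tilt/az [39.9232 12.7958]
```

View pics/sil.png

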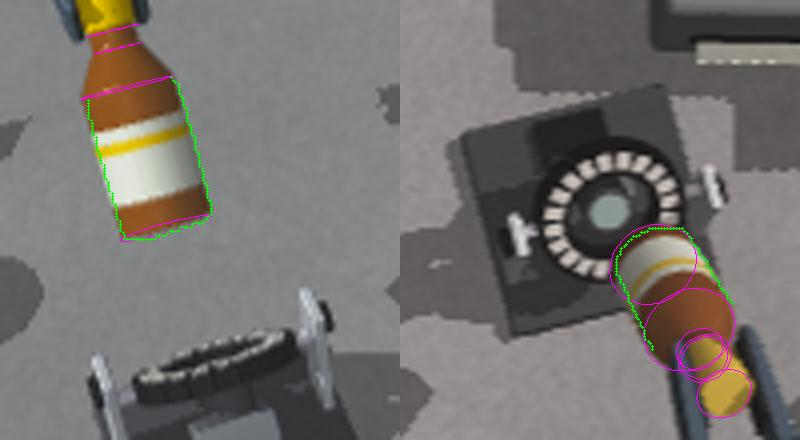

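>>> step_arm --steps '[{"fingers":10,"xyz":[-1,4,0],"roll":0.8},{"fingers":10,"xyz":[-1,3.5,-0.5],"roll":0.7},{"fingers":10,"xyz":[0,0,0],"roll":0},{"fingers":10,"xyz":[0,0,0],"roll":0}]'

```text
clock: 23.97
tcp_pos: [0.5384, -0.2141, 0.2525]
ee_rot: [[0.202, -0.275, 0.94], [-0.978, -0.002, 0.21], [-0.056, -0.961, -0.269]]
wrist_force: [-0.0, 0.9, -4.1]
width: 0.0314
```

```bash
python3 plan.py .08; python3 sil.py | tail -2;  python3 sil2.py | tail -2; python3 -c "
from h import *
s=read_state();print(s['clock'],abs(np.array(s['qvel'])).max(),s['wrist_force'],s['tcp_pos'])"
```

```text
q [-53.7424  15.8114 132.1217 101.823   64.2993 -54.0169] 0.4142904248880423 clk 23.9667
B [ 0.6075 -0.1916  0.1436] tilt/az [39.4568 16.127 ] err 0.8038020363820684
roll -1.0 err then 0.5954339714172955 tilt then 39.40481722725119
standoff 0.08 TCP [ 0.5405 -0.2156  0.2552] tool mm [ 1.702  -3.2169  0.8973] 3.7483831610598113 q [-51.8277  15.6516 131.641  103.2412  63.1592 -54.5679]
new bv [-0.0005  0.0814  0.0995] bx [-0.0024 -0.5539 -0.8326]
standoff 0.0808998920184663 off-axis vec [0.0001 0.0018 0.0005] 0.0018331122913018791 angle err 0.7960108433338993 tilt/az [40.796  15.1904]
new bv [0.0009 0.0831 0.0994] bx [-0.0158 -0.5654 -0.8246]
standoff 0.08015095872589542 off-axis vec [-0.0004 -0.     -0.0003] 0.000481345839545967 angle err 0.7404194547844114 tilt/az [39.9578 14.0495]
24.2667 0.08253200727919015 [ 0.11309206 -1.03128822 -1.79931041] [ 0.53859738 -0.21423533  0.25290849]
```

All three estimates agree to within about 4 mm and 1°, and the arm is still, so I'm handing in.

```bash
python3 -c "
from cell import *
print(finish_job())"
```

```text
the job is handed in; nothing more can be done
None
```

I took the yellow-capped bottle out of the crate and am holding it still in front of the inspection camera. The job was handed in at about 24 s of the 35 s allowed.

**How the tilt was reached:** the moves can't tilt the tool directly. I gripped the cap with the tool already leaning about 35° and pushed the arm against its reach limits until the bottle leaned about 40°.

**Last checks before hand-in:**

| Check | Arm pose with the grasp geometry | Image fit, network mask | Image fit, colour |
|---|---|---|---|
| Base to ring face | about 80 mm, within about 4 mm | 81 mm | 80 mm |
| Offset from the line of sight | included in the 4 mm | 2 mm | 0.5 mm |
| Angle error | 0.8° | 0.8° | 0.7° |

- **Stillness and grip:** joint speeds were near zero, the grip width was steady at 31 mm, and the wrist carried only the bottle's weight.
- **Possible error:** camera calibration is good to about 2 mm. The image fits first put the bottle up to about 11 mm and 2° off, so I made one small correction.

**Points of doubt:**
- **Wrist force:** when the arm first ran into a reach limit with the bottle, a reading showed 115 N, close to the 120 N limit. Readings come only at the end of each call, so a higher peak in between can't be ruled out. I slowed down near the limits after that.
- **Other bottles and bench:** all four other bottles were standing in the picture taken after the lift. I did not check the crate again after that. The camera stand looked untouched in the last pictures.

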